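# Trip test of the bench socket box

## Task

Carry out the routine trip test on the grey socket box by pressing and pushing with the closed fingertips: first switch off the rocker of the outlet that has the charger block in it, so that the test does not cut the charger off; then press the square test button so that the safety switch's wide handle drops to off. Push the handle back to on, and only then switch the charger's outlet on again. Leave the empty outlet switched off, and do not lift or shift the loose things round the box.

Things in the scene. Friction and masses are not known exactly. Their poses are not given: they have to be found in the camera images.
- socket_box: grey bench socket box, 152 (x) x 302 (y) mm, level top at 55 mm, screwed down. Origin: centre of its underside; x points away from the robot, y along its long side, z up. Mid-top: the safety switch, a white block 45 (x) x 72 (y) mm with its face at 67 mm; black handle on its +y half, grey test button on its -y half. An outlet unit 92 mm to each side; which one has the charger varies
- rcd_handle (a joint): black handle of the safety switch, 26 mm wide (y), 7 mm thick, 15 mm proud of the switch face at both ends of its swing. 0 = off (leans 0.38 rad to the box's -x, the robot side), 0.76 = on (leans 0.38 rad to +x). Over-centre spring: snaps on above 0.5 and off below. From off, push it to +x past upright, about 3 N at its tip
- handle_axis (a point): middle of the handle's turning axis, parallel to the box's y, 4 mm below the switch face
- handle_tip (a point): middle of the handle's tip, 21 mm from its axis
- test_button (a joint): how far the test button is pressed, 0 to 0.0045 m; straight down, springs back when released. Between 1 and 4 mm, at about 6 N, an inner linkage trips the handle off if it is on; the handle cannot be set on while the button is held
- test_top (a point): middle of the test button's top; the button is 14 x 14 mm and stands 6 mm above the switch face, 37 mm from the handle's middle
- charger_outlet: white outlet unit 130 (x) x 66 (y) mm on the box, upper face at 67 mm. Origin: centre of its underside, axes as the box's. Black plug-in charger block (44 x 50 mm, top 43 mm above the origin, centred 40 mm to +x of it) in its socket; rocker switch on the -x half
- charger_outlet_rocker (a joint): white rocker 48 (x) x 40 (y) mm of the outlet with the charger, turning about the unit's y, 32 mm to -x of the unit's origin. 0 = off (far end, +x, down), 0.24 = on (near end, -x, down). Over-centre spring: snaps across past 0.12; takes about 4 N, 18 mm from the middle. Raised end's edge 21 mm above the unit's underside, lowered end's 15 mm
- charger_outlet_near (a point): on the rocker's top, 18 mm from its middle toward the near (-x) end: press here for on. A raised end moves down about 4 mm here
- charger_outlet_far (a point): on the rocker's top, 18 mm from its middle toward the far (+x) end: press here for off
- empty_outlet: the same outlet unit without anything plugged in, at the other end of the box; its rocker is off
- empty_outlet_rocker (a joint): rocker of the empty outlet, values as for the other: 0 = off, 0.24 = on
- end_cap: loose pale grey pipe end cap, 62 mm across, 39 mm high, beside the box; origin centre of its underside
- bush: loose grey flanged bush, 41 mm across, 33 mm high, beside the box; origin centre of its underside
- hex_bolt: loose steel hexagon bolt, 68 mm long, 22 mm thick, lying before the box; origin at the worktop under its middle
- marker: loose marker pen with a black cap, 131 mm long, 18 mm thick, lying before the box; origin at the worktop under its middle

How it is judged:
On the way, in this order (a step that is already met when the one before it is completed fails the run):
1. the charger's outlet is switched off while the safety switch is still on (value of joint charger_outlet_rocker below 0.05 rad and value of joint rcd_handle above 0.65 rad), for 0.2 s.
2. the test button is pressed while the handle is still on or just leaving on (value of joint test_button above 0.001 m and value of joint rcd_handle above 0.25 rad and value of joint charger_outlet_rocker below 0.05 rad).
3. the handle has dropped to off (value of joint rcd_handle below 0.1 rad and value of joint charger_outlet_rocker below 0.05 rad), for 0.1 s.
4. the handle is back on, the test button released, the charger's outlet still off (value of joint rcd_handle above 0.68 rad and value of joint test_button below 0.001 m and value of joint charger_outlet_rocker below 0.05 rad), for 0.2 s.
5. the charger's outlet is on again (value of joint charger_outlet_rocker above 0.19 rad), for 0.2 s.
At the end, for the whole second after the job is handed in: The handle is fully on (above 0.68 of 0.76 rad), the charger's outlet on (rocker above 0.19 of 0.24 rad), the test button out (under 1 mm), the empty outlet off (under 0.05 rad), and the four loose things are within 20 mm of where they were (value of joint rcd_handle above 0.68 rad and value of joint charger_outlet_rocker above 0.19 rad and value of joint test_button below 0.001 m and value of joint empty_outlet_rocker below 0.05 rad and distance of each of end_cap, bush, hex_bolt, marker from where it was at the start of the episode below 0.02 m); the robot touches nothing.
It fails at once if the safety switch goes off while the charger's outlet is on (value of joint rcd_handle below 0.4 rad and value of joint charger_outlet_rocker above 0.12 rad).
It fails at once if the empty outlet is switched on (value of joint empty_outlet_rocker above 0.12 rad).
It fails at once if a loose thing round the box is lifted or shifted by more than 20 mm (distance of any of end_cap, bush, hex_bolt, marker from where it was at the start of the episode above 0.02 m).
It also fails if it takes over 38 s, if anything falls off the work surface, if the arm or the gripper's body presses on something with over 40 N, if the wrist force passes 120 N, or if a joint passes its speed limit or range.

## Robot

A 6-joint arm with a two-finger parallel gripper is mounted at the origin on a cart in front of the work surface, level with it; the furniture and walls round the work are solid. World frame = base frame: x ahead of the robot, y to its left, z up, the work surface at z = 0. Lengths are in m, angles in rad, forces in N, time in s.
With the tool pointing down it reaches from about 0.425 to 1.125 m from the base axis. Payload 14.9 kg.
Tool frame: the origin (TCP) lies on the front face of the gripper's body, between the roots of the fingers; the fingertips stand 78 mm ahead of it and the grasp point (between the pads) lies 60 mm ahead of it (robot.nose_length is the distance from the TCP to the fingertips, in m); z points along the fingers, y is the line along which they close (so a half turn about z gives the same grasp; the last joint's range is limited). The gripper opens to 91 mm and grips with 3 to 60 N. Pads are 32 mm wide; open, the fingers measure 118 mm over their backs; the gripper's body (76 mm by 178 mm) begins 60 mm behind the grasp point.
Start: joints at [1.266, 0.379, 1.734, -0, 1.028, -0.033], TCP at [0.188, 0.674, 0.292] pointing down, gripper open.
Joint ranges: [-2.77, 2.77], [-0.74, 2.19], [0, 2.66], [-1.06, 4.2], [0.31, 2.87], [-3.08, 3.08]. Speed limits (rad/s): [1.89, 1.89, 2.39, 3.14, 3.14, 3.14].

## Interface

Orientations are given as [roll, pitch, yaw] about the fixed x, y, z axes, in that order (R = Rz(yaw) Ry(pitch) Rx(roll)).
In Python, from workcell import robot gives the robot as it stands.
- The arm moves only by the tool step_arm, never from a script. Its argument "motion" is a list that holds one entry, the list of rows, each a list of 7 numbers: the shift along the tool's x, y, z in cm, then the turn, a rotation vector about the tool's x, y, z in rad, then the closure, from 0 (fully open) to 1 (shut). In form: [[[x, y, z, ax, ay, az, jaw], ...]]. A call has exactly 8 rows; each row is the pose to reach, as a shift and turn from the pose commanded when the call began, along the tool's axes at that moment; what a row does not reach only later rows make up. A row lasts 1/12 s, in which the tool goes at most 41.7 mm and 7.16 degrees, less where a joint would pass 70% of its speed; a pose out of reach is approached as far as the arm can. A call with a gripper value outside its range is refused whole. The fingers move at their own pace and stop on an object; "newtons" is the grip in N (left out, the last holds). Time passes only in rows, so rows that repeat a pose let the fingers close, or fill a call up. It gives the time, the measured TCP pose, the force, the opening and the grip force at its end, in the units of the state.
- robot.state(): the state, without advancing time (a new reading comes with each control period).
- robot.read_camera(name): name is "side" or "top"; returns a dict with "image" (420x560x3 uint8, red, green, blue), "fov_y" (degrees; the focal length in pixels is half the picture's height over the tangent of half this angle, whatever the lens; pixels are square), "cx", "cy" (the principal point, pixels), "xyz" and "attitude" of the camera in the world. Camera axes: x right, y down, z forward; pixel columns grow to the right and rows downward; lengths in m; the calibration is good to about 2 mm. A picture is of the moment at which its call begins. There is no depth.
- robot.close_job(): hands the job in; it is judged then, once.
The state is a dict: "time_s": time; "joints": joint angles; "qd": joint speeds; "joint_torque": joint torques, N m; "ee_pos": TCP position; "eef_rot": TCP orientation; "contact_force": force on the tool from outside, world axes, zero at the start; "ft_torque": the same for the moment, N m; "finger_gap": finger opening in m; "gripper_force": force on a finger pad.
Only numpy, scipy, OpenCV 4.12 (cv2) and the standard library are available. Lean on these libraries where they do the work, as an engineer would, in place of code of your own. Each camera call takes 0.05 s, during which the arm holds its last target. There are 200 camera calls.

## Working session

There is one attempt and no reset: what is moved stays moved. The work goes in short steps, Python scripts to look and compute and a tool call to move; the robot and the scene stay as the last step left them, time stands still between calls to the robot, and variables do not carry over. Pictures are saved under pics/ and viewed, at most 10 in all, crops included, and the job is handed in when it is done.

Besides the shell and the picture viewer there is one more tool, called after "Emit:" in YAML: its name, and indented under it one key for each argument. step_arm: Moves the arm, as the interface text tells. Its arguments: {"type":"object","properties":{"motion":{"type":"array"},"newtons":{"type":"number"}},"required":["motion"]}

```bash
ls; mkdir -p pics; cat > h.py <<'E'
import numpy as np, cv2, pickle
from workcell import robot
from scipy.spatial.transform import Rotation as R
def snap(n,f):
    c=robot.read_camera(n); cv2.imwrite('pics/'+f+'.png',c['image'][:,:,::-1]); pickle.dump(c,open('pics/'+f+'.pkl','wb')); return c
E
python3 - <<'E'
from h import *
for n in ('side','top'):
    c=snap(n,n+'0'); print(n,{k:c[k] for k in c if k!='image'})
s=robot.state(); print(s['ee_pos'],s['eef_rot'],s['time_s'],robot.nose_length)
E
```

```text
pics
side {'fov_y': 45.18784555228971, 'cx': 274.399659217471, 'cy': 215.82893196484648, 'xyz': array([ 0.11151719, -0.6847888 ,  0.71356374]), 'attitude': array([-2.26704565, -0.01728597, -0.50481851])}
top {'fov_y': 55.03924736588986, 'cx': 275.09519055107495, 'cy': 203.80830443901667, 'xyz': array([ 0.27043087, -0.01672988,  1.00779767]), 'attitude': array([-2.91291808, -0.00404456, -1.61577556])}
[0.18784407 0.67404515 0.29167535] [-3.14061190e+00 -5.09730987e-05  2.86977754e+00] 0.1 0.0783
```

View pics/side0.png

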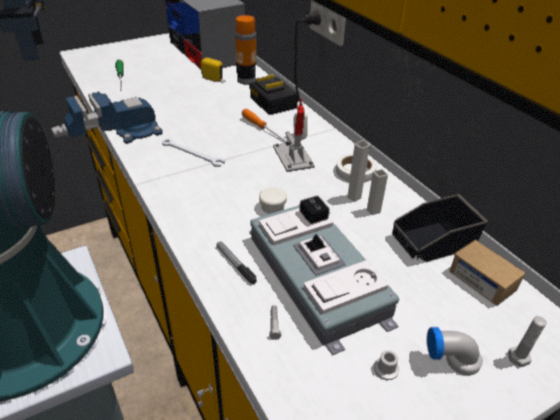

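View pics/top0.png

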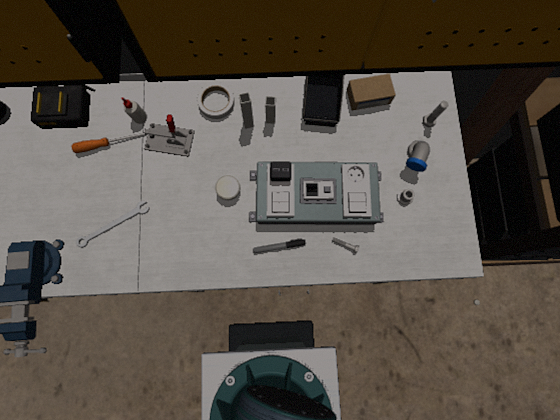

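The charger is on the +y (left) outlet; the box lies at about (257–380, 163–223) in top. Zooming in for the corners.

```bash
python3 - <<'E'
import cv2
a=cv2.imread('pics/top0.png')[152:232,245:395]; cv2.imwrite('pics/tc.png',cv2.resize(a,None,fx=5,fy=5,interpolation=cv2.INTER_CUBIC))
a=cv2.imread('pics/side0.png')[190:350,240:400]; cv2.imwrite('pics/sc.png',cv2.resize(a,(592,592),interpolation=cv2.INTER_CUBIC))
E
```

```text
(no output)
```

View pics/tc.png

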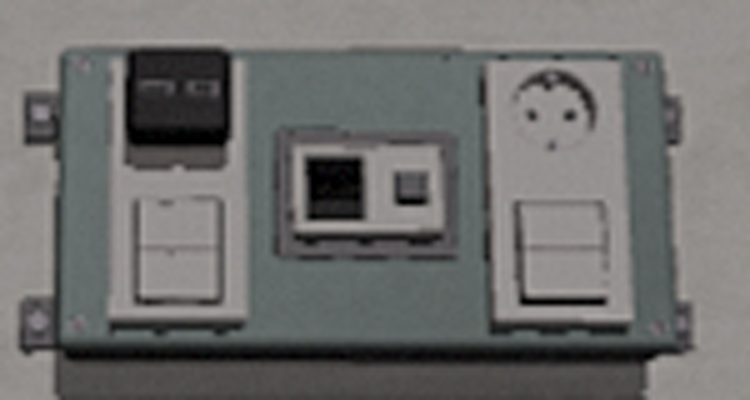

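View pics/sc.png

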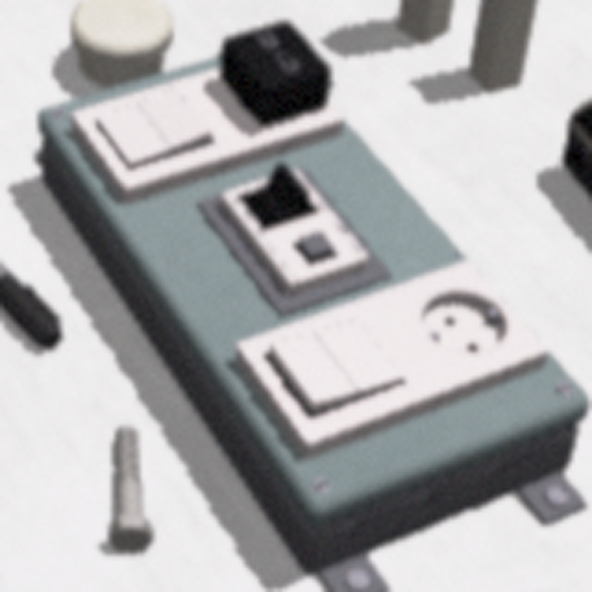

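```bash
cat > fit.py <<'E'
from h import *
from scipy.optimize import least_squares
def cam(n):
    c=pickle.load(open('pics/'+n+'.pkl','rb')); c['R']=R.from_euler('xyz',c['attitude']).as_matrix(); c['f']=210/np.tan(np.radians(c['fov_y']/2)); return c
def proj(c,P):
    q=(np.atleast_2d(P)-c['xyz'])@c['R']; return q[:,:2]/q[:,2:]*c['f']+[c['cx'],c['cy']]
T,S=cam('top0'),cam('side0')
t=lambda u,v:(245+(u+.5)/5-.5,152+(v+.5)/5-.5)
s=lambda u,v:(240+(u+.5)/3.7-.5,190+(v+.5)/3.7-.5)
X,Y=.065,.033
pts=[((.076,.151,.055),t(63,50),None),((.076,-.151,.055),t(662,55),s(585,400)),((-.076,.151,.055),t(60,345),s(42,110)),((-.076,-.151,.055),t(672,345),s(320,512)),
((-X,.092+Y,.067),t(109,320),s(72,113)),((-X,.092-Y,.067),t(244,320),s(125,188)),((X,.092-Y,.067),None,s(343,122)),
((-X,-.092+Y,.067),t(492,322),s(235,340)),((-X,-.092-Y,.067),t(632,322),s(303,443)),((X,-.092-Y,.067),t(622,60),s(550,352)),((X,-.092+Y,.067),t(486,60),s(470,262)),
((.0225,.036,.067),t(296,143),s(303,165)),((.0225,-.036,.067),t(447,150),s(365,243)),((-.0225,-.036,.067),t(443,235),s(283,280)),((-.0225,.036,.067),t(293,231),s(220,190))]
def W(p,m): return R.from_euler('z',p[3]).apply(m)+p[:3]
def res(p,cams=(0,1)):
    r=[]
    for m,a,b in pts:
        w=W(p,m)
        if a and 0 in cams: r.append(proj(T,w)[0]-a)
        if b and 1 in cams: r.append(proj(S,w)[0]-b)
    return np.array(r)
if __name__=='__main__':
    for cs in ((0,1),(0,),(1,)):
        f=least_squares(lambda p:res(p,cs).ravel(),[.6,-.05,0,0],loss='soft_l1'); print(cs,f.x.round(4),np.abs(res(f.x,cs)).max(),np.sqrt((res(f.x,cs)**2).mean()))
        if cs==(0,1): p=f.x
    # independent triangulation
    for m,a,b in pts:
        if a and b:
            g=least_squares(lambda P:np.r_[proj(T,P)[0]-a,proj(S,P)[0]-b],W(p,m)).x; print(m,g.round(4),(g-W(p,m)).round(4))
    for n,m in dict(far=(-.032+.018,.092,.075),near=(-.032-.018,.092,.075),test=(0,-.0185,.073),axis=(0,.0185,.063)).items(): print(n,W(p,m).round(4))
    for n,(u,v) in dict(chargertip=(0,0)).items(): pass
E
python3 fit.py
```

```text
(0, 1) [ 0.5213 -0.1364 -0.0016 -0.0535] 3.5847691486388555 1.0278079597430643
(0,) [ 0.5225 -0.1375 -0.0097 -0.051 ] 1.430646702697004 0.5978019881825631
(1,) [ 0.5238 -0.1338 -0.0049 -0.0568] 3.5561137758285497 1.2169253245118132
(0.076, -0.151, 0.055) [ 0.586  -0.2891  0.0525] [-0.003   0.0022 -0.0009]
(-0.076, 0.151, 0.055) [0.4553 0.0151 0.0519] [ 0.0019 -0.0033 -0.0015]
(-0.076, -0.151, 0.055) [ 0.4428 -0.2814  0.0475] [ 0.0055  0.0018 -0.0059]
(-0.065, 0.125, 0.067) [ 0.4625 -0.0087  0.0651] [-0.0005 -0.0006 -0.0003]
(-0.065, 0.059, 0.067) [ 0.4597 -0.0731  0.0643] [ 0.0001  0.001  -0.0011]
(-0.065, -0.059, 0.067) [ 0.4533 -0.1911  0.0666] [0.0001 0.0008 0.0012]
(-0.065, -0.125, 0.067) [ 0.4491 -0.2574  0.0658] [-0.0006  0.0003  0.0004]
(0.065, -0.125, 0.067) [ 0.5809 -0.2659  0.0652] [ 0.0014 -0.0012 -0.0002]
(0.065, -0.059, 0.067) [ 0.5845 -0.1993  0.064 ] [ 0.0015 -0.0005 -0.0014]
(0.0225, 0.036, 0.067) [ 0.547  -0.1036  0.0673] [ 0.0014 -0.0019  0.0019]
(0.0225, -0.036, 0.067) [ 0.5366 -0.1747  0.0775] [-0.0052 -0.0011  0.012 ]
(-0.0225, -0.036, 0.067) [ 0.4945 -0.17    0.0683] [-0.0024  0.0012  0.0029]
(-0.0225, 0.036, 0.067) [ 0.5013 -0.0988  0.0661] [0.0006 0.0005 0.0007]
far [ 0.5122 -0.0438  0.0734]
near [ 0.4763 -0.0419  0.0734]
test [ 0.5203 -0.1549  0.0714]
axis [ 0.5223 -0.118   0.0614]
```

Emit:
step_arm:
  motion:
    - [[-2.4,-2.9,0,0,0,-0.027,1],[-4.8,-5.8,0,0,0,-0.054,1],[-7.2,-8.7,0,0,0,-0.081,1],[-9.6,-11.6,0,0,0,-0.108,1],[-12,-14.5,0,0,0,-0.135,1],[-14.4,-17.4,0,0,0,-0.162,1],[-16.8,-20.3,0,0,0,-0.189,1],[-19.2,-23.2,0,0,0,-0.218,1]]
  newtons: 20

```text
time_s: 0.77
ee_pos: [0.3108, 0.3975, 0.292]
eef_rot: [-3.141, -0.0, 3.089]
contact_force: [0.4, 1.2, 0.4]
finger_gap: 0.0409
gripper_force: 0.0
```

Emit:
step_arm:
  motion:
    - [[-1.7,-3.3,0,0,0,0,1],[-3.4,-6.6,0,0,0,0,1],[-5.1,-9.9,0,0,0,0,1],[-6.8,-13.2,0,0,0,0,1],[-8.5,-16.5,0,0,0,0,1],[-10.2,-19.8,0,0,0,0,1],[-11.9,-23.1,0,0,0,0,1],[-13.6,-26.4,0,0,0,0,1]]

```text
time_s: 1.43
ee_pos: [0.4324, 0.1265, 0.2923]
eef_rot: [3.142, 0.0, 3.088]
contact_force: [0.5, 0.9, 0.9]
finger_gap: 0.0004
gripper_force: 0.0
```

Emit:
step_arm:
  motion:
    - [[-1.7,-3.3,1,0,0,0,1],[-3.4,-6.6,2,0,0,0,1],[-5.1,-9.9,4,0,0,0,1],[-6.8,-13.2,6,0,0,0,1],[-8.4,-16.0,8,0,0,0,1],[-8.8,-16.8,10,0,0,0,1],[-8.8,-16.8,11,0,0,0,1],[-8.8,-16.8,11,0,0,0,1]]

```text
time_s: 2.1
ee_pos: [0.5097, -0.0442, 0.18]
eef_rot: [3.141, -0.004, 3.087]
contact_force: [-0.6, 0.1, -0.2]
finger_gap: 0.0005
gripper_force: 0.0
```

```bash
python3 - <<'E'
from h import *
s=robot.state(); print(s['ee_pos'],s['eef_rot'],s['time_s'],s['finger_gap'],s['contact_force'])
for n,(x,y,w,h) in dict(side=(220,90,200,250),top=(230,110,180,135)).items():
    c=snap(n,n+'1'); a=c['image'][y:y+h,x:x+w,::-1]
    k=min(800/w,600/h); cv2.imwrite(f'pics/{n}1c.png',cv2.resize(a,None,fx=k,fy=k,interpolation=cv2.INTER_CUBIC))
E
```

```text
[ 0.50966517 -0.04417289  0.18004923] [ 3.14122333 -0.00413527  3.0865874 ] 2.1 0.00047793788904270155 [-0.57137848  0.10379205 -0.24937676]
```

View pics/side1c.png

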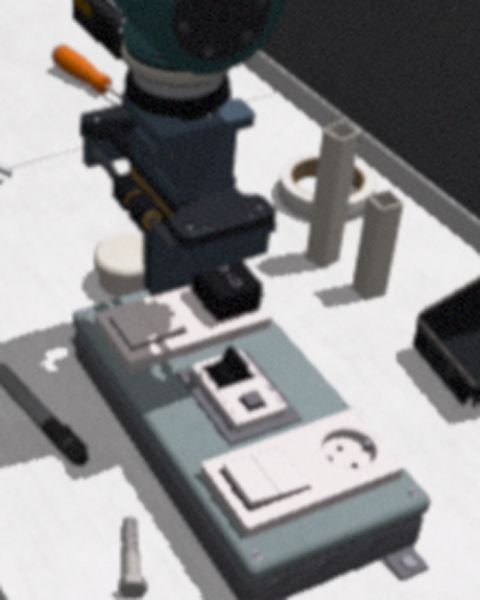

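Emit:
step_arm:
  motion:
    - [[0,0,1,0,0,0,1],[0,0,1.8,0,0,0,1],[0,0,2.3,0,0,0,1],[0,0,2.6,0,0,0,1],[0,0,2.8,0,0,0,1],[0,0,2.95,0,0,0,1],[0,0,3.05,0,0,0,1],[0,0,3.1,0,0,0,1]]

```text
time_s: 2.87
ee_pos: [0.5111, -0.0442, 0.1513]
eef_rot: [-3.142, 0.0, 3.088]
contact_force: [0.6, -0.6, 0.1]
finger_gap: 0.0006
gripper_force: 0.0
```

Emit:
step_arm:
  motion:
    - [[0,0,0.05,0,0,0,1],[0,0,0.1,0,0,0,1],[0,0,0.15,0,0,0,1],[0,0,0.2,0,0,0,1],[0,0,0.25,0,0,0,1],[0,0,0.3,0,0,0,1],[0,0,0.3,0,0,0,1],[0,0,0.3,0,0,0,1]]

```text
time_s: 3.53
ee_pos: [0.5115, -0.0442, 0.1502]
eef_rot: [3.142, -0.0, 3.088]
contact_force: [-12.9, 0.7, 41.9]
finger_gap: 0.0007
gripper_force: 20.7
```

Emit:
step_arm:
  motion:
    - [[0,0,-1,0,0,0,1],[0,0,-3,0,0,0,1],[0,-4,-4,0,0,0,1],[0,-8,-4,0,0,0,1],[0,-11.2,-4,0,0,0,1],[0,-11.2,-4,0,0,0,1],[0,-11.2,-4,0,0,0,1],[0,-11.2,-4,0,0,0,1]]

```text
time_s: 4.2
ee_pos: [0.5048, -0.1557, 0.1882]
eef_rot: [3.141, -0.0, 3.087]
contact_force: [-0.7, 0.4, 0.4]
finger_gap: 0.0006
gripper_force: 0.0
```

```bash
python3 - <<'E'
from h import *
s=robot.state(); print(s['ee_pos'],s['time_s'],s['contact_force'])
out=[]
for n,(x,y,w,h) in dict(side=(230,150,150,120),top=(245,150,150,90)).items():
    c=snap(n,n+'2'); a=c['image'][y:y+h,x:x+w,::-1]
    k=5; 
    out.append(cv2.resize(a,None,fx=4,fy=4,interpolation=cv2.INTER_CUBIC)[:480 if n=='side' else 360])
# side only at 4x
cv2.imwrite('pics/s2c.png',out[0])
E
```

```text
[ 0.50484393 -0.15573515  0.1881547 ] 4.2 [-0.72975795  0.3571834   0.38057997]
```

View pics/s2c.png

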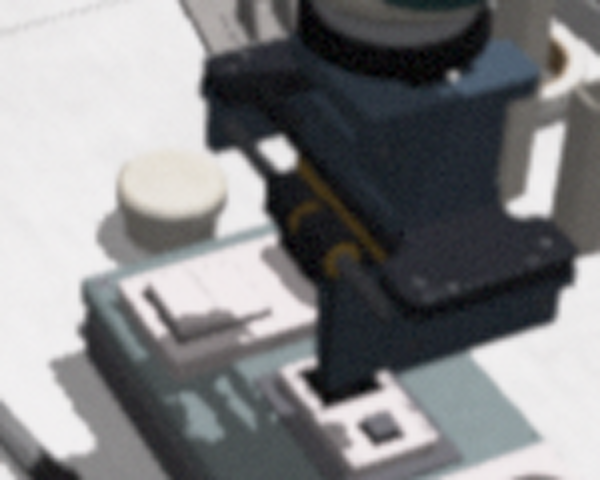

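The near end of the charger's rocker is now raised, with a thick dark gap at (175, 315), matching the empty outlet. It is off. Next is the test button.

Emit:
step_arm:
  motion:
    - [[-1.55,-0.1,1,0,0,0,1],[-1.55,-0.1,2.2,0,0,0,1],[-1.55,-0.1,3.0,0,0,0,1],[-1.55,-0.1,3.4,0,0,0,1],[-1.55,-0.1,3.6,0,0,0,1],[-1.55,-0.1,3.7,0,0,0,1],[-1.55,-0.1,3.8,0,0,0,1],[-1.55,-0.1,3.85,0,0,0,1]]

```text
time_s: 4.97
ee_pos: [0.5202, -0.1577, 0.15]
eef_rot: [3.141, -0.0, 3.088]
contact_force: [-3.6, 2.8, 6.3]
finger_gap: 0.0005
gripper_force: 3.4
```

Contact at 6 N; go a little deeper.

Emit:
step_arm:
  motion:
    - [[0,0,0.05,0,0,0,1],[0,0,0.1,0,0,0,1],[0,0,0.15,0,0,0,1],[0,0,0.2,0,0,0,1],[0,0,0.25,0,0,0,1],[0,0,0.3,0,0,0,1],[0,0,0.3,0,0,0,1],[0,0,0.3,0,0,0,1]]

```text
time_s: 5.63
ee_pos: [0.5205, -0.1579, 0.147]
eef_rot: [-3.141, 0.0, 3.088]
contact_force: [-2.8, 1.2, 5.3]
finger_gap: 0.0001
gripper_force: 3.0
```

Emit:
step_arm:
  motion:
    - [[0,0,-1.5,0,0,0,1],[0,0,-4,0,0,0,1],[2,2,-5,0,0,0,1],[4.5,4.2,-5,0,0,0,1],[4.5,4.2,-5,0,0,0,1],[4.5,4.2,-5,0,0,0,1],[4.5,4.2,-5,0,0,0,1],[4.5,4.2,-5,0,0,0,1]]

```text
time_s: 6.3
ee_pos: [0.4785, -0.114, 0.1968]
eef_rot: [-3.141, 0.001, 3.088]
contact_force: [0.2, -0.5, -0.8]
finger_gap: 0.0007
gripper_force: 0.0
```

```bash
python3 - <<'E'
from h import *
s=robot.state(); print(s['ee_pos'],s['time_s'],s['contact_force'])
c=snap('side','side3'); cv2.imwrite('pics/s3c.png',cv2.resize(c['image'][170:300,240:380,::-1],None,fx=4.5,fy=4.5,interpolation=cv2.INTER_CUBIC))
E
```

```text
[ 0.47853747 -0.1139702   0.19684631] 6.3 [ 0.17769692 -0.50308323 -0.80166344]
```

View pics/s3c.png

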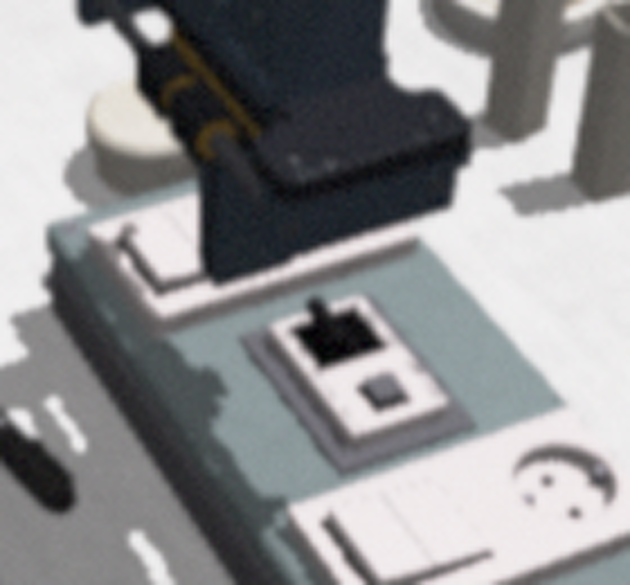

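The handle now leans toward the robot, with its tip at (318, 305): it is off. I'll descend on its near side.

Emit:
step_arm:
  motion:
    - [[0,-0.3,1,0,0,0,1],[0,-0.3,2.5,0,0,0,1],[0,-0.3,3.7,0,0,0,1],[0,-0.3,4.3,0,0,0,1],[0,-0.3,4.4,0,0,0,1],[-0.6,-0.3,4.4,0,0,0,1],[-1.2,-0.3,4.4,0,0,0,1],[-1.5,-0.3,4.4,0,0,0,1]]

```text
time_s: 7.02
ee_pos: [0.494, -0.1175, 0.1534]
eef_rot: [-3.141, 0.001, 3.088]
contact_force: [-5.2, -0.3, 4.2]
finger_gap: 0.0003
gripper_force: 2.7
```

Emit:
step_arm:
  motion:
    - [[-0.3,0,0,0,0,0,1],[-0.6,0,0,0,0,0,1],[-0.9,0,0,0,0,0,1],[-1.2,0,0,0,0,0,1],[-1.5,0,0,0,0,0,1],[-1.7,0,0,0,0,0,1],[-1.9,0,0,0,0,0,1],[-1.9,0,0,0,0,0,1]]

```text
time_s: 7.68
ee_pos: [0.5078, -0.1179, 0.152]
eef_rot: [3.141, -0.011, 3.088]
contact_force: [-34.5, -4.1, 29.1]
finger_gap: 0.0004
gripper_force: 20.8
```

Emit:
step_arm:
  motion:
    - [[1,0,0,0,0,0,1],[2.5,0,0,0,0,0,1],[3.3,0,-2,0,0,0,1],[3.3,2,-4,0,0,0,1],[3.3,5,-4,0,0,0,1],[3.3,7.4,-4,0,0,0,1],[3.3,7.4,-4,0,0,0,1],[3.3,7.4,-4,0,0,0,1]]

```text
time_s: 8.35
ee_pos: [0.483, -0.0419, 0.193]
eef_rot: [-3.142, 0.001, 3.09]
contact_force: [0.2, -0.4, 0.1]
finger_gap: 0.0005
gripper_force: 0.0
```

```bash
python3 - <<'E'
from h import *
s=robot.state(); print(s['ee_pos'],s['time_s'],s['contact_force'])
c=snap('side','side4'); cv2.imwrite('pics/s4c.png',cv2.resize(c['image'][170:300,240:380,::-1],None,fx=4.5,fy=4.5,interpolation=cv2.INTER_CUBIC))
E
```

```text
[ 0.48295918 -0.04185045  0.19299821] 8.35 [ 0.16914989 -0.4250763   0.12814155]
```

View pics/s4c.png

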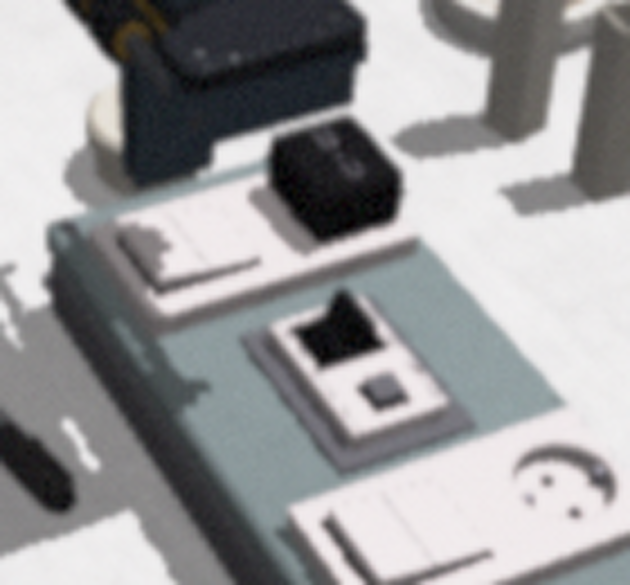

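The handle is on again, with its tip at (345, 295), and the charger's rocker is still off. Next I'll press its near end.

Emit:
step_arm:
  motion:
    - [[0.9,0,1,0,0,0,1],[0.9,0,2.4,0,0,0,1],[0.9,0,3.3,0,0,0,1],[0.9,0,3.7,0,0,0,1],[0.9,0,3.9,0,0,0,1],[0.9,0,4.1,0,0,0,1],[0.9,0,4.2,0,0,0,1],[0.9,0,4.3,0,0,0,1]]

```text
time_s: 9.07
ee_pos: [0.474, -0.0423, 0.1503]
eef_rot: [-3.141, 0.001, 3.088]
contact_force: [-8.8, 0.3, 25.1]
finger_gap: 0.0
gripper_force: 12.9
```

Emit:
step_arm:
  motion:
    - [[0,0,0.05,0,0,0,1],[0,0,0.1,0,0,0,1],[0,0,0.1,0,0,0,1],[0,0,0.1,0,0,0,1],[0,0,0.1,0,0,0,1],[0,0,0.1,0,0,0,1],[0,0,0.1,0,0,0,1],[0,0,0.1,0,0,0,1]]

```text
time_s: 9.73
ee_pos: [0.4741, -0.0423, 0.1502]
eef_rot: [-3.141, 0.001, 3.088]
contact_force: [-11.3, -1.6, 30.2]
finger_gap: 0.0002
gripper_force: 15.3
```

Bottomed out as before; lift clear and check.

Emit:
step_arm:
  motion:
    - [[0,0,-1,0,0,0,1],[0,0,-3,0,0,0,1],[0,0,-6,0,0,0,1],[0,4,-9,0,0,0,1],[0,8,-10,0,0,0,1],[0,11,-10,0,0,0,1],[0,11,-10,0,0,0,1],[0,11,-10,0,0,0,1]]

```text
time_s: 10.4
ee_pos: [0.4798, 0.0692, 0.2495]
eef_rot: [3.141, 0.002, 3.091]
contact_force: [0.1, -0.2, 0.3]
finger_gap: 0.0007
gripper_force: 0.0
```

```bash
python3 - <<'E'
from h import *
s=robot.state(); print(s['ee_pos'],s['time_s'],s['contact_force'])
c=snap('side','side5'); cv2.imwrite('pics/s5c.png',cv2.resize(c['image'][170:350,210:400,::-1],None,fx=3.3,fy=3.3,interpolation=cv2.INTER_CUBIC))
E
```

```text
[0.47975071 0.06918202 0.24951758] 10.4 [ 0.09897165 -0.17343862  0.32498142]
```

View pics/s5c.png

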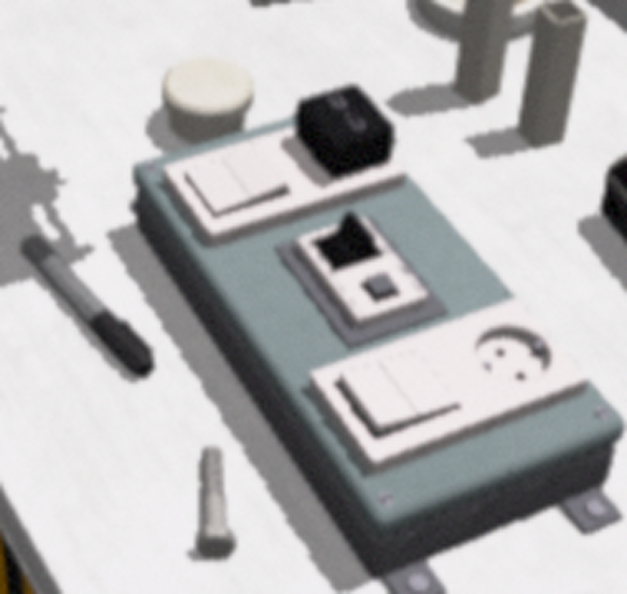

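The charger's rocker at (235, 182) is back to its initial on look, with a thin near edge. The handle is on, the empty outlet is off, and the loose things in view (cap, marker, bolt) have not moved.

```bash
python3 -c "
from workcell import robot
print(robot.close_job())"
```

```text
the job is handed in; nothing more can be done
None
```

The trip test is done and handed in at about 10 s of the 38 s: the charger's outlet was off for the test, the handle tripped and was pushed back on, then the outlet was switched on again. The last picture shows the empty outlet still off, but the bush was out of that picture, and the hand-in returned no verdict.

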